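# Sort the spindle studs on the thread-pitch gauge rack and close the keeper

## Robot

A 6-joint arm with a two-finger parallel gripper is mounted at the origin on the work surface. World frame = base frame: x ahead of the robot, y to its left, z up, the work surface at z = 0. Lengths are in mm, angles in rad, forces in N, time in s.
With the tool pointing down it reaches from about 375 to 975 mm from the base axis. Payload 3.8 kg.
Tool frame: the origin (TCP) lies at the very end of the fingers, on their centre line; the grasp point (between the pads) lies 19 mm behind it; z points along the fingers, y is the line along which they close (so a half turn about z gives the same grasp; the last joint's range is limited). The gripper opens to 88 mm and grips with 3 to 60 N. Pads are 18 mm wide; open, the fingers measure 123 mm over their backs; the gripper's body (75 mm by 187 mm) begins 45 mm behind the grasp point.
Start: joints at [-1.174, 0.264, 1.604, -0, 1.274, -0.037], TCP at [283.711, -612.475, 238.706] pointing down, gripper open.
Joint ranges: [-2.63, 2.63], [-0.94, 2.18], [0.31, 2.57], [-1.31, 4.45], [0, 2.66], [-2.55, 2.55]. Speed limits (rad/s): [2.57, 2.57, 3.14, 3.14, 3.14, 3.14].

## Interface

Orientations are given as a unit quaternion [w, x, y, z].
In Python, from plant import env gives the robot as it stands.
- The arm moves only by the tool move_arm, never from a script. Its argument "rows" is a list of rows, each an object with "delta_pos": the shift along the tool's x, y, z in cm, a list of three; "twist": the turn, a rotation vector about the tool's x, y, z in rad, a list of three; "fingers": the gripper's target within -1 to 1 (fully open at 1, half-way at 0, shut at -1). A call has 1 to 8 rows; each row is the pose to reach, as a shift and turn from the pose commanded when the call began, along the tool's axes at that moment; what a row does not reach only later rows make up. A row lasts 1/8 s, in which the tool goes at most 62.5 mm and 10.7 degrees, less where a joint would pass 70% of its speed; a pose out of reach is approached as far as the arm can. A call with a gripper value outside its range is refused whole. The fingers move at their own pace and stop on an object; the grip force is fixed at half the most. Time passes only in rows, so rows that repeat a pose let the fingers close. It gives the time, the measured TCP pose, the force, the opening and the grip force at its end, in the units of the state.
- env.read_state(): the state, without advancing time (a new reading comes with each control period).
- env.read_camera(name): name is "scene" or "top" or "wrist"; returns a dict with "frame" (420x560x3 uint8, blue, green, red), "z_map" (420x560 float32, mm along the optical axis (not along the pixel's ray), 0 where there is no reading), "mtx" (3x3 intrinsics, pixels), "origin" and "attitude" of the camera in the world. Camera axes: x right, y up, looking along -z (the intrinsics and any distortion apply to the point x, -y, -z); pixel columns grow to the right and rows downward; lengths in mm; the calibration is good to about 2 mm. A picture is of the moment at which its call begins.
- env.close_job(): hands the job in; it is judged then, once.
The state is a dict: "time_s": time; "joints": joint angles; "joint_velocities": joint speeds; "effort": joint torques, N m; "position": TCP position; "eef_rot": TCP orientation; "ft_force": force on the tool from outside, world axes, zero at the start; "ft_torque": the same for the moment, N m; "width": finger opening in mm; "grip_force": force on a finger pad.
Only numpy, scipy, OpenCV 4.12 (cv2) and the standard library are available. Lean on these libraries where they do the work, as an engineer would, in place of code of your own. Each camera call takes 0.05 s, during which the arm holds its last target. There are 200 camera calls.

## Task

Sort the three threaded studs by pitch: lay each one in the notched gauge whose fins fit its thread, so that it drops fully home, a flat of its square block uppermost so that the keeper bar will clear it. When all three are home, swing the hinged keeper bar fully down over their square blocks and let go; leave the smooth unthreaded blank and the other things on the bench where they are.

Things in the scene. Friction and masses are not known exactly. Their poses are not given: they have to be found in the camera images.
- stud_fine: loose steel stud with a fine thread: pitch 8 mm, 5 ridges each side. 112 mm long, 0.36 to 0.56 kg: a 30 mm cube in the middle, a round threaded end each side (crests 26, roots 18 mm across). Origin at its middle on its axis; own x along the stud, y and z square to the cube's flats. Starts lying on a flat on the bench, axis 15 mm up. Ends alike. Belongs in the fine gauge
- stud_medium: loose steel stud with a medium thread: pitch 11 mm, 4 ridges each side. 112 mm long, 0.36 to 0.56 kg: a 30 mm cube in the middle, a round threaded end each side (crests 26, roots 18 mm across). Origin at its middle on its axis; own x along the stud, y and z square to the cube's flats. Starts lying on a flat on the bench, axis 15 mm up. Ends alike. Belongs in the medium gauge
- stud_coarse: loose steel stud with a coarse thread: pitch 14 mm, 3 ridges each side. 112 mm long, 0.36 to 0.56 kg: a 30 mm cube in the middle, a round threaded end each side (crests 26, roots 18 mm across). Origin at its middle on its axis; own x along the stud, y and z square to the cube's flats. Starts lying on a flat on the bench, axis 15 mm up. Ends alike. Belongs in the coarse gauge
- seat_fine (a point): the fine gauge's seat: where the middle of the fine stud lies when home (x along the stud, z up), 42 mm above the bench. The gauge is two combs of 4 upright V-notched steel fins, pitch 8 mm, 36 mm wide, 44 mm high over the bench, 39 mm gap between the combs for the cube; beyond them two end stops 115 mm apart with lips flaring outwards to 54 mm over the bench
- seat_medium (a point): the medium gauge's seat: where the middle of the medium stud lies when home (x along the stud, z up), 42 mm above the bench. The gauge is two combs of 3 upright V-notched steel fins, pitch 11 mm, 36 mm wide, 44 mm high over the bench, 39 mm gap between the combs for the cube; beyond them two end stops 115 mm apart with lips flaring outwards to 54 mm over the bench
- seat_coarse (a point): the coarse gauge's seat: where the middle of the coarse stud lies when home (x along the stud, z up), 42 mm above the bench. The gauge is two combs of 2 upright V-notched steel fins, pitch 14 mm, 36 mm wide, 44 mm high over the bench, 39 mm gap between the combs for the cube; beyond them two end stops 115 mm apart with lips flaring outwards to 54 mm over the bench
- rack: fixed grey base plate 236 mm across (its y), 165 mm deep, 10 mm thick, carrying the three gauges, parallel, 75 mm apart, in any order. With its own pitch a stud sinks home, fins in its thread; with another, or crests on fins, it stays 3 to 6 mm high. Released within 4 mm along and 5 mm across, it slides home by itself. Origin under the plate, below the middle gauge; x along the studs, away from the robot
- keeper (a joint): angle of the keeper, a steel bail of 10 mm rod: 0 = fully down, its bar level across the studs' cubes (2 mm above them). Starts open at 1.75 to 2.1 rad, standing up and leaning away beyond the studs' far ends; stop at 2.2. A stiff hinge (0.3 N m, some 4 N at the bar) holds it where it is left
- keeper_grip (a point): middle of the black rubber sleeve (14 mm thick, 32 mm long) on the keeper's bar, between the middle lane and the lane on the rack's -y side; 75 mm from the hinge axis; its y runs along the bar. When the keeper is down it is 62 mm above the bench, with free space under it between the lanes
- keeper_hinge (a point): middle of the keeper's hinge axis, fixed on the far side of the rack, 62 mm above the bench, 75 mm beyond the gauges' middle line. Axes as the rack's: x along the seated studs, from gauges to hinge; y along the hinge axis; z up. At angle q the bar is at x = -75 cos q, z = 75 sin q mm from here
- blank: bystander: a smooth blank of the studs' shape and size with no thread (ends 26 mm round), lying among the studs; origin at its middle. Leave it
- nut: bystander: square steel nut, 46 x 46 x 22 mm, flat on the bench; origin under its centre
- jar: bystander: glass jar 70 mm wide, 75 mm tall, standing; origin under its centre
- spanner: bystander: a spanner lying on the bench beyond the studs; origin under it
- spray: bystander: aluminium can 56 mm wide, 170 mm tall, standing; origin under its centre
- mallet: bystander: a hammer lying on the bench beyond the rack; origin under it
- offcut: bystander: wood block 90 x 140 x 40 mm; origin under its centre
There are look-alikes about, which are no part of the job. Leave any blue or yellow look-alike of the stud_coarse alone.

How it is judged:
By the outcome, as a careful person would: the job done as asked, in the order asked, and still so for the second after the job is handed in, with the robot touching nothing.
It also fails if it takes over 72 s, if anything falls off the work surface, if the arm or the gripper's body presses on something with over 40 N, if the wrist force passes 120 N, or if a joint passes its speed limit or range.

## Working session

There is one attempt and no reset: what is moved stays moved. The work goes in short steps, Python scripts to look and compute and a tool call to move; the robot and the scene stay as the last step left them, time stands still between calls to the robot, and variables do not carry over. Pictures are saved under pics/ and viewed, at most 10 in all, crops included, and the job is handed in when it is done.

Besides the shell and the picture viewer there is one more tool, called after ">>>" as name(argument=value, ...) on one line, values as JSON. move_arm: Moves the arm, as the interface text tells. Its arguments: {"type":"object","properties":{"rows":{"type":"array","items":{"type":"object","properties":{"delta_pos":{"type":"array","items":{"type":"number"}},"twist":{"type":"array","items":{"type":"number"}},"fingers":{"type":"number"}}}}},"required":["rows"]}

```bash
mkdir -p pics; cat > h.py <<'E'
import numpy as np, cv2, pickle
from scipy.spatial.transform import Rotation as R
from plant import env
def rot(q):
    q=np.array(q,float)
    return q if q.shape==(3,3) else R.from_quat([q[1],q[2],q[3],q[0]]).as_matrix()
def cloud(c):
    z=c["z_map"];v,u=np.mgrid[:z.shape[0],:z.shape[1]]
    K=np.array(c["mtx"]);d=np.stack([(u-K[0,2])/K[0,0]*z,-(v-K[1,2])/K[1,1]*z,-z],-1)
    return d@rot(c["attitude"]).T+np.array(c["origin"])
def onplane(c,uv,h):
    K=np.array(c["mtx"]);uv=np.atleast_2d(uv).astype(float)
    d=np.c_[(uv[:,0]-K[0,2])/K[0,0],-(uv[:,1]-K[1,2])/K[1,1],-np.ones(len(uv))]@rot(c["attitude"]).T
    o=np.array(c["origin"]);return o+d*((h-o[2])/d[:,2])[:,None]
E
python3 - <<'E'
from h import *
for n in("scene","top"):
    c=env.read_camera(n);print(n,{k:(v if k not in("frame","z_map") else v.shape) for k,v in c.items()})
    pickle.dump(c,open(n+".pkl","wb"));cv2.imwrite(f"pics/{n}.png",cv2.resize(c["frame"],(800,600)))
print(env.read_state())
E
```

```text
scene {'frame': (420, 560, 3), 'z_map': (420, 560), 'mtx': array([[501.86029787,   0.        , 279.08508486],
       [  0.        , 501.86029787, 212.35991907],
       [  0.        ,   0.        ,   1.        ]]), 'origin': array([1184.43977357,  353.94077366, 1235.84821457]), 'attitude': array([0.45321298, 0.13371157, 0.23405761, 0.84966832])}
top {'frame': (420, 560, 3), 'z_map': (420, 560), 'mtx': array([[444.30948549,   0.        , 281.13855837],
       [  0.        , 444.30948549, 215.33663835],
       [  0.        ,   0.        ,   1.        ]]), 'origin': array([ 474.79175027,   -8.19379155, 1560.7321276 ]), 'attitude': array([-0.69853527, -0.02597199,  0.03016813,  0.71446751])}
{'time_s': 0.1, 'joints': array([-1.17390345e+00,  2.64677423e-01,  1.60520771e+00, -2.37733955e-05,
        1.27369541e+00, -3.68862063e-02]), 'joint_velocities': array([-9.11343178e-06, -2.04619741e-03, -4.30836231e-03, -1.95111471e-03,
        1.50764881e-03, -4.41553724e-04]), 'effort': array([ 1.48126428e-04, -5.03621864e+01, -3.58069968e+01,  7.30890571e-02,
        2.32724118e-02, -5.90560808e-05]), 'position': array([ 283.46147379, -611.90514429,  237.52881965]), 'eef_rot': array([-9.75851156e-04,  9.76570287e-01,  2.15196389e-01, -1.89127604e-04]), 'ft_force': array([ 0.24802164,  0.5083579 , -0.4644472 ]), 'ft_torque': array([ 0.00474208, -0.02324737, -0.01290486]), 'grip_force': 0.0, 'width': 88.29540780364646}
```

View pics/top.png

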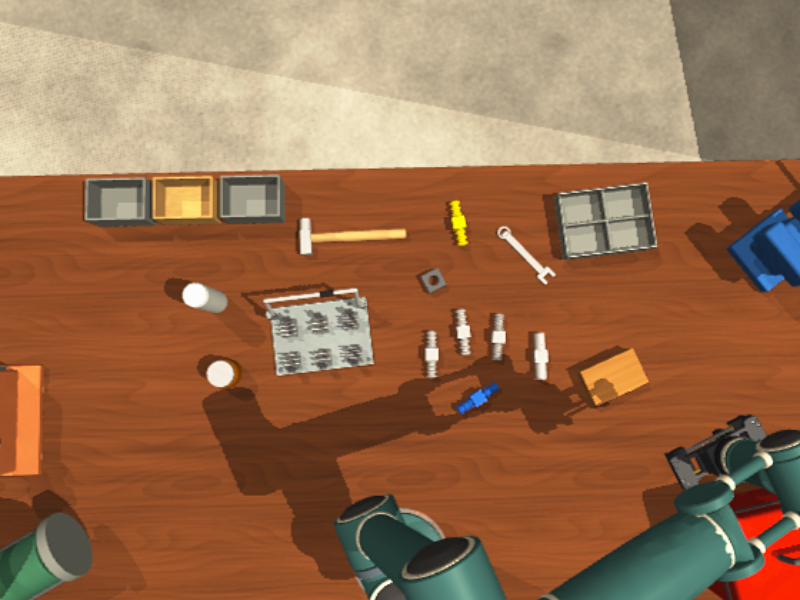

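View pics/scene.png

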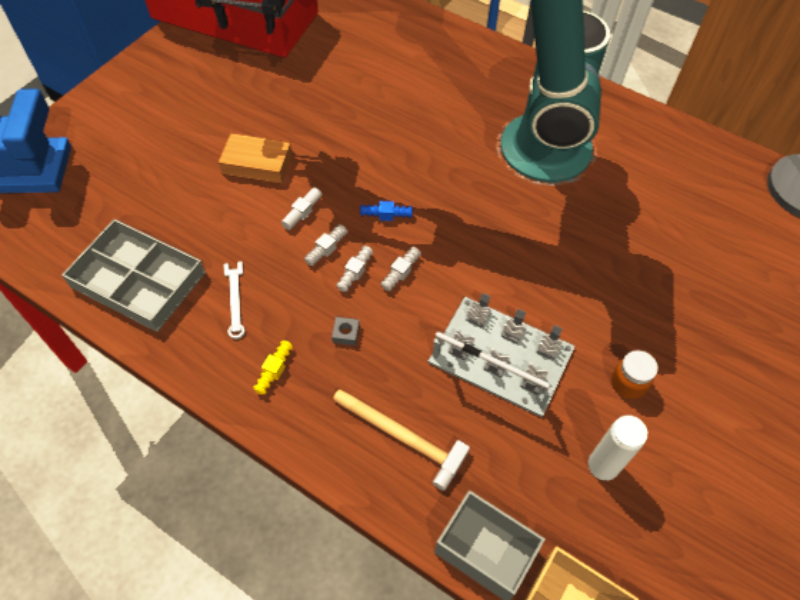

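The top view shows grey-white candidates at (431,354), (462,332), (498,337) and (541,356, smooth, so the blank). The yellow (458,222) and blue (478,398) ones are look-alikes. The rack is at (321,336), with the keeper open beyond it. Next I'll measure the positions and crop in.

```bash
python3 - <<'E'
from h import *
c=pickle.load(open("top.pkl","rb"));P=cloud(c);hsv=cv2.cvtColor(c["frame"],cv2.COLOR_BGR2HSV)
m=((hsv[...,1]<70)&(hsv[...,2]>80)&(P[...,2]>5)&(P[...,2]<70)).astype(np.uint8)
m[:195]=0;m[290:]=0
n,l,s,ce=cv2.connectedComponentsWithStats(m)
for i in range(1,n):
    if s[i,4]<40: continue
    v,u=np.where(l==i);q=onplane(c,np.c_[u,v],15)[:,:2];(cx,cy),wh,a=cv2.minAreaRect(q.astype(np.float32))
    w=np.linalg.svd(q-q.mean(0),full_matrices=False)[2][0]
    print(ce[i].round(),s[i,4],"ctr",q.mean(0).round(1),(round(cx),round(cy)),"wh",np.round(wh),"ax",np.degrees(np.arctan2(w[1],w[0])).round(1))
f=c["frame"]
a=cv2.resize(f[205:275,285:395],(800,509),interpolation=cv2.INTER_CUBIC)
cv2.imwrite("pics/studs.png",a)
# rack plate
m=((hsv[...,1]<60)&(P[...,2]>4)&(P[...,2]<16)).astype(np.uint8);m[:,:180]=0;m[:,270:]=0;m[:200]=0;m[270:]=0
k=cv2.findContours(m,0,2)[0];pts=np.vstack([x for x in k if cv2.contourArea(x)>20])[:,0];q=onplane(c,pts,10)[:,:2].astype(np.float32)
print("rack",cv2.minAreaRect(q),cv2.boxPoints(cv2.minAreaRect(q)).round())
E
```

```text
[304. 199.] 77 ctr [653.5 -98.6] (652, -98) wh [53. 32.] ax -86.3
[154. 212.] 77 ctr [618.5 423.2] (619, 425) wh [29. 51.] ax 157.8
[225. 235.] 2821 ctr [533.1 179.1] (534, 182) wh [164. 243.] ax 94.6
[324. 232.] 202 ctr [ 536.  -166.3] (536, -167) wh [109.  31.] ax -174.7
[348. 236.] 208 ctr [ 521.9 -251.5] (522, -252) wh [ 31. 108.] ax 174.7
[302. 248.] 209 ctr [483.3 -88.1] (484, -89) wh [ 28. 107.] ax 178.1
[378. 249.] 257 ctr [ 472.6 -352.1] (473, -353) wh [ 35. 111.] ax -179.6
rack ((534.663330078125, 179.4709014892578), (165.09707641601562, 236.0693359375), 5.554562568664551) [[441. 289.]
 [464.  54.]
 [628.  70.]
 [605. 305.]]
```

View pics/studs.png

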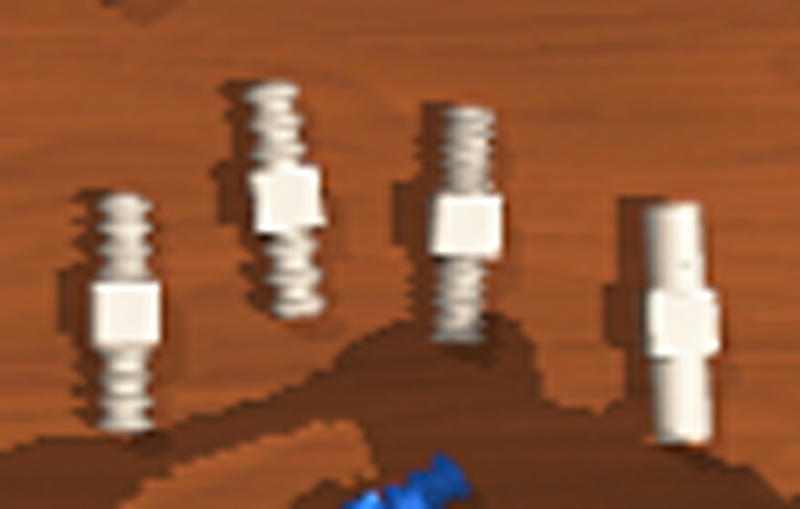

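```bash
cat >> h.py <<'E'
def go(x,y,z,ang=None):
    "print tool-frame shift (cm) & z twist to reach x,y,z with tool x at ang deg, staying upright"
    s=env.read_state();T=rot(s["eef_rot"]);d=T.T@(np.array([x,y,z])-s["position"])/10
    print("pos",s["position"].round(1),"delta",d.round(2),"n",np.ceil(np.linalg.norm(d)/6.25))
    if ang is not None:
        a=np.radians(ang);D=np.array([[np.cos(a),np.sin(a),0],[np.sin(a),-np.cos(a),0],[0,0,-1]])
        t=R.from_matrix(T.T@D).as_rotvec();print("twist",t.round(3),"n",np.ceil(np.degrees(np.linalg.norm(t))/10.7))
E
python3 - <<'E'
from h import *
c=env.read_camera("wrist");s=env.read_state();T=rot(s["eef_rot"])
print("cam in tool",T.T@(np.array(c["origin"])-s["position"]),"\n",T.T@rot(c["attitude"]),c["mtx"][0,0])
go(490,180,330,5.5); go(490,-180,330,0)
E
```

```text
cam in tool [  78.39225174   -0.25686654 -144.25400633] 
 [[ 1.72781209e-04  9.53517916e-01  3.01336281e-01]
 [ 9.99999884e-01 -2.91787137e-05 -4.81053134e-04]
 [-4.49900177e-04  3.01336329e-01 -9.53517810e-01]] 335.8712151370558
pos [ 283.5 -612.   237.7] delta [ 52.03 -63.2   -9.12] n 14.0
twist [-0.002  0.     0.338] n 2.0
pos [ 283.5 -612.   237.7] delta [ 36.89 -30.53  -9.18] n 8.0
twist [-0.002  0.     0.434] n 3.0
```

```bash
python3 - <<'E'
from h import *
go(560,180,215,5.5)
E
```

```text
pos [ 283.5 -612.   237.7] delta [ 58.38 -60.23   2.38] n 14.0
twist [-0.002  0.     0.338] n 2.0
```

>>> move_arm(rows=[{"delta_pos":[5.8,-6.0,0.2],"twist":[0,0,0.15],"fingers":1},{"delta_pos":[58.4,-60.2,2.4],"twist":[0,0,0.338],"fingers":1},{"delta_pos":[58.4,-60.2,2.4],"twist":[0,0,0.338],"fingers":1},{"delta_pos":[58.4,-60.2,2.4],"twist":[0,0,0.338],"fingers":1},{"delta_pos":[58.4,-60.2,2.4],"twist":[0,0,0.338],"fingers":1},{"delta_pos":[58.4,-60.2,2.4],"twist":[0,0,0.338],"fingers":1},{"delta_pos":[58.4,-60.2,2.4],"twist":[0,0,0.338],"fingers":1},{"delta_pos":[58.4,-60.2,2.4],"twist":[0,0,0.338],"fingers":1}])

```text
time_s: 1.15
position: [448.8, -138.7, 224.5]
eef_rot: [0.0, 0.999, 0.048, 0.0]
ft_force: [1.2, -0.7, -0.2]
width: 87.7
grip_force: 0.0
```

```bash
python3 - <<'E'
from h import *
go(560,180,215,5.5);print(env.read_state()["time_s"])
E
```

```text
pos [ 448.8 -138.7  224.5] delta [ 14.11 -30.67   0.95] n 6.0
twist [ 0.    -0.    -0.001] n 1.0
1.15
```

>>> move_arm(rows=[{"delta_pos":[14.1,-30.7,1.0],"twist":[0,0,0],"fingers":1},{"delta_pos":[14.1,-30.7,1.0],"twist":[0,0,0],"fingers":1},{"delta_pos":[14.1,-30.7,1.0],"twist":[0,0,0],"fingers":1},{"delta_pos":[14.1,-30.7,1.0],"twist":[0,0,0],"fingers":1},{"delta_pos":[14.1,-30.7,1.0],"twist":[0,0,0],"fingers":1},{"delta_pos":[14.1,-30.7,1.0],"twist":[0,0,0],"fingers":1},{"delta_pos":[14.1,-30.7,1.0],"twist":[0,0,0],"fingers":1}])

```text
time_s: 2.02
position: [559.5, 179.4, 213.9]
eef_rot: [0.0, 0.999, 0.049, -0.001]
ft_force: [-0.4, 0.3, 0.4]
width: 88.2
grip_force: 0.0
```

```bash
python3 - <<'E'
from h import *
c=env.read_camera("wrist");c["st"]=env.read_state();pickle.dump(c,open("rack.pkl","wb"))
cv2.imwrite("pics/rack.png",cv2.resize(c["frame"],(800,600),interpolation=cv2.INTER_CUBIC));print(c["st"]["position"])
E
```

```text
[559.22540621 178.12547244 214.00534095]
```

View pics/rack.png

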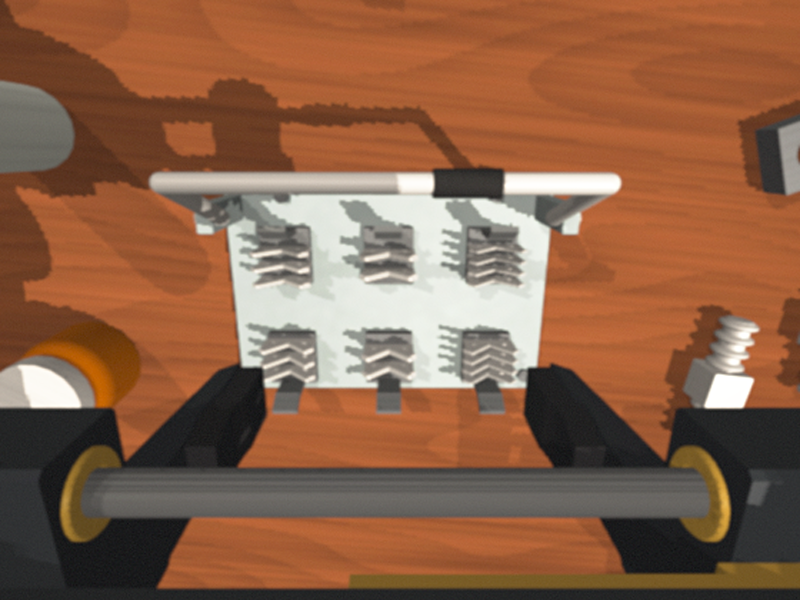

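Counting fins in the wrist view, the left (+y) lane at (285,310) has 3 (medium), the middle lane at (387,310) has 2 (coarse), and the right (-y) lane at (490,310) has 4 (fine). The sleeve is at (468,183). I'll measure the seats from depth.

```bash
python3 - <<'E'
from h import *
a=np.radians(5.55);ex=np.array([np.cos(a),np.sin(a)]);ey=np.array([-np.sin(a),np.cos(a)]);o=np.array([534.7,179.5])
for n in("rack","top"):
    c=pickle.load(open(n+".pkl","rb"));P=cloud(c);hsv=cv2.cvtColor(c["frame"],cv2.COLOR_BGR2HSV)
    q=(P[...,:2]-o);X=q@ex;Y=q@ey;Z=P[...,2]
    pl=(abs(X)<95)&(abs(Y)<135)&(Z>3)&(Z<16)&(hsv[...,1]<60)
    if n=="rack": pl[265:]=False
    print(n,"plate z",np.median(Z[pl]).round(1))
    v,u=np.where(pl);p=onplane(c,np.c_[u,v],10)[:,:2].astype(np.float32);print(" plate",cv2.minAreaRect(p))
    for L in(-75,0,75):
        m=(abs(Y-L)<25)&(abs(X)<56)&(Z>34)&(Z<48)
        x,y=X[m],Y[m];print(L,m.sum(),"x",[np.percentile(x[k],[1,50,99]).round(1) for k in(x<0,x>0)],"y",np.percentile(y,[2,98]).round(1), "perline",[y[k].mean().round(1) for k in(x<0,x>0)],"zmax",np.percentile(Z[m],98).round(1))
    m=(abs(Y-0)<130)&(X>60)&(X<150)&(Z>100)&(Z<150);print("bar",m.sum(),[f.round(1) for f in(X[m].mean(),Y[m].min(),Y[m].max(),np.median(Z[m]))])
E
```

```text
rack plate z 8.5
 plate ((534.7637329101562, 181.59451293945312), (143.7834014892578, 234.1915283203125), 5.619698524475098)
-75 615 x [array([-53.1, -44. , -35.2]), array([12.9, 30.1, 50.2])] y [-91.8 -53.7] perline [np.float64(-72.5), np.float64(-72.5)] zmax 47.1
0 511 x [array([-56. , -42.8, -39.2]), array([16.7, 32.3, 50. ])] y [-17.   21.2] perline [np.float64(1.9), np.float64(2.4)] zmax 47.1
75 555 x [array([-48.5, -45.3, -34.5]), array([11.7, 25.2, 51.4])] y [57.9 95.9] perline [np.float64(76.5), np.float64(76.1)] zmax 47.0
bar 5756 [np.float64(87.9), np.float64(-103.0), np.float64(108.7), np.float64(137.4)]
top plate z 9.7
 plate ((534.3731689453125, 182.45468139648438), (165.09707641601562, 242.06503295898438), 5.554562568664551)
-75 43 x [array([-54.7, -53.5, -37.6]), array([11.1, 34.6, 47.8])] y [-94.5 -56.9] perline [np.float64(-75.9), np.float64(-75.1)] zmax 47.0
0 39 x [array([-55.9, -44.6, -41.4]), array([16. , 30.2, 49. ])] y [-20.1  17.4] perline [np.float64(-2.4), np.float64(-1.4)] zmax 47.8
75 49 x [array([-50.3, -44.1, -36.6]), array([10.2, 31.9, 50.3])] y [55.4 93.3] perline [np.float64(75.6), np.float64(74.5)] zmax 47.5
bar 244 [np.float64(85.1), np.float64(-107.2), np.float64(105.0), np.float64(138.2)]
```

```bash
python3 - <<'E'
from h import *
a=np.radians(5.55);ex=np.array([np.cos(a),np.sin(a)]);ey=np.array([-np.sin(a),np.cos(a)]);o=np.array([534.7,179.5])
for n in("rack","top"):
  c=pickle.load(open(n+".pkl","rb"));P=cloud(c);q=(P[...,:2]-o);X=q@ex;Y=q@ey;Z=P[...,2]
  for L in(-75,0,75):
    dy=abs(Y-L-(1.9 if n=="rack" else -.8));m=(dy>6)&(dy<19)&(Z>39)&(Z<49)&(X>-62)&(X<42)
    h=np.histogram(X[m],bins=np.arange(-62,42,2))[0]
    print(n,L,dict(zip(range(-62,40,2),h.tolist())) if n=="rack" else (np.percentile(X[m&(X<-11)],[2,98]),np.percentile(X[m&(X>-11)],[2,98])))
E
```

```text
rack -75 {-62: 12, -60: 12, -58: 0, -56: 0, -54: 17, -52: 7, -50: 0, -48: 0, -46: 13, -44: 10, -42: 0, -40: 0, -38: 15, -36: 6, -34: 0, -32: 0, -30: 0, -28: 0, -26: 0, -24: 0, -22: 0, -20: 0, -18: 0, -16: 0, -14: 0, -12: 0, -10: 0, -8: 0, -6: 0, -4: 0, -2: 0, 0: 0, 2: 0, 4: 0, 6: 0, 8: 0, 10: 0, 12: 14, 14: 10, 16: 0, 18: 0, 20: 14, 22: 10, 24: 0, 26: 0, 28: 17, 30: 13, 32: 0, 34: 0, 36: 15, 38: 10}
rack 0 {-62: 0, -60: 0, -58: 7, -56: 24, -54: 3, -52: 0, -50: 0, -48: 0, -46: 0, -44: 9, -42: 18, -40: 8, -38: 0, -36: 0, -34: 0, -32: 0, -30: 0, -28: 0, -26: 0, -24: 0, -22: 0, -20: 0, -18: 0, -16: 0, -14: 0, -12: 0, -10: 0, -8: 0, -6: 0, -4: 0, -2: 0, 0: 0, 2: 0, 4: 0, 6: 0, 8: 0, 10: 0, 12: 0, 14: 0, 16: 10, 18: 21, 20: 7, 22: 0, 24: 0, 26: 0, 28: 0, 30: 11, 32: 25, 34: 6, 36: 0, 38: 0}
rack 75 {-62: 0, -60: 12, -58: 18, -56: 0, -54: 0, -52: 0, -50: 0, -48: 21, -46: 5, -44: 0, -42: 0, -40: 0, -38: 11, -36: 13, -34: 0, -32: 0, -30: 0, -28: 0, -26: 0, -24: 0, -22: 0, -20: 0, -18: 0, -16: 0, -14: 0, -12: 0, -10: 0, -8: 0, -6: 0, -4: 0, -2: 0, 0: 0, 2: 0, 4: 0, 6: 0, 8: 0, 10: 2, 12: 19, 14: 6, 16: 0, 18: 0, 20: 0, 22: 12, 24: 21, 26: 0, 28: 0, 30: 0, 32: 2, 34: 26, 36: 3, 38: 0}
top -75 (array([-60.75525879, -38.41562211]), array([11.14887866, 36.01811375]))
top 0 (array([-59.15473515, -41.69945554]), array([16.52935457, 30.94401272]))
top 75 (array([-60.80299291, -38.94057987]), array([11.42836866, 33.03571749]))
```

```bash
python3 - <<'E'
from h import *
go(545,-165,225,0)
E
```

```text
pos [559.2 178.1 214. ] delta [-4.74 34.01 -1.06] n 6.0
twist [0.001 0.001 0.097] n 1.0
```

>>> move_arm(rows=[{"delta_pos":[-0.8,5.7,-0.2],"twist":[0,0,0.097],"fingers":0.36},{"delta_pos":[-4.7,34,-1.1],"twist":[0,0,0.097],"fingers":0.36},{"delta_pos":[-4.7,34,-1.1],"twist":[0,0,0.097],"fingers":0.36},{"delta_pos":[-4.7,34,-1.1],"twist":[0,0,0.097],"fingers":0.36},{"delta_pos":[-4.7,34,-1.1],"twist":[0,0,0.097],"fingers":0.36},{"delta_pos":[-4.7,34,-1.1],"twist":[0,0,0.097],"fingers":0.36},{"delta_pos":[-4.7,34,-1.1],"twist":[0,0,0.097],"fingers":0.36},{"delta_pos":[-4.7,34,-1.1],"twist":[0,0,0.097],"fingers":0.36}])

```text
time_s: 3.08
position: [544.3, -165.1, 225.5]
eef_rot: [-0.0, 1.0, -0.002, -0.0]
ft_force: [-0.1, 1.1, -0.2]
width: 59.8
grip_force: 0.0
```

```bash
python3 - <<'E'
from h import *
c=env.read_camera("wrist");c["st"]=env.read_state();pickle.dump(c,open("st.pkl","wb"));f=c["frame"]
cv2.imwrite("pics/st.png",cv2.resize(f[60:330],(800,386),interpolation=cv2.INTER_CUBIC))
P=cloud(c);Z=P[...,2];hsv=cv2.cvtColor(f,cv2.COLOR_BGR2HSV)
for n,x,y in(("coarse",483,-88),("medium",536,-166),("fine",522,-251)):
    near=(abs(P[...,0]-x)<70)&(abs(P[...,1]-y)<35)
    s=near&(Z>5)&(Z<45)&(hsv[...,1]<90);q=P[s][:,:2]
    w=np.linalg.svd(q-q.mean(0),full_matrices=False)[2][0];w*=np.sign(w[0])
    t=near&(Z>27.0)&(Z<45);k=P[t][:,:2].astype(np.float32)
    r=cv2.minAreaRect(k);print(n,s.sum(),"axis",np.degrees(np.arctan2(w[1],w[0])).round(1),"cube",t.sum(),k.mean(0).round(1),np.round(r[0],1),np.round(r[1],1),round(r[2],1),"z",np.median(Z[t]).round(1))
go(522,-251,60,-5)
E
```

```text
coarse 1863 axis 1.1 cube 673 [485. -86.] [491.6 -86.2] [30.  44.7] 87.9 z 28.2
medium 2312 axis 5.4 cube 770 [ 537.6 -163.8] [ 538.1 -163.8] [101.8  29.8] 6.0 z 28.3
fine 2416 axis -4.8 cube 737 [ 522.9 -248.7] [ 515.5 -248. ] [30.1 90.6] 85.2 z 28.3
pos [ 544.6 -164.4  225.5] delta [-2.23  8.67 16.54] n 4.0
twist [-0.     0.     0.085] n 1.0
```

View pics/st.png

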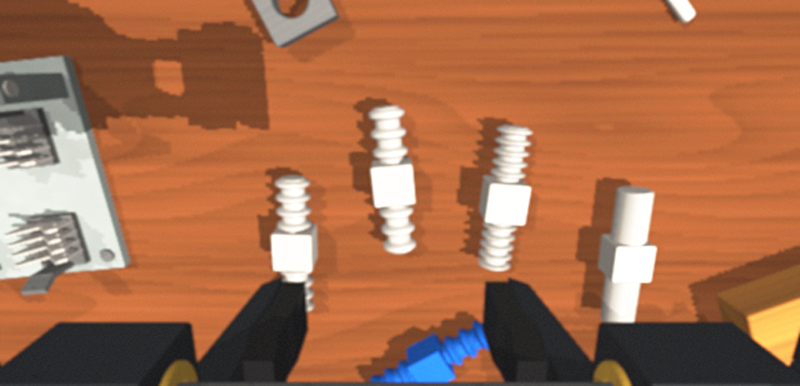

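Left to right, the wrist view shows studs with about 3, 4 and 5 ridges, then the smooth blank at (627,262). I'll check the pitch and cube centres numerically.

```bash
cat >> h.py <<'E'
def stud(c,x,y,ang):
    P=cloud(c);Z=P[...,2];hsv=cv2.cvtColor(c["frame"],cv2.COLOR_BGR2HSV)
    a=np.radians(ang);e=np.array([np.cos(a),np.sin(a)]);n=np.array([-e[1],e[0]]);o=np.array([x,y])
    q=P[...,:2]-o;A=q@e;B=q@n
    t=(Z>25)&(Z<45)&(abs(A)<25)&(abs(B)<22);L=t&(abs(B)>10)
    b=np.percentile(B[t],[1,99]).mean();aa=np.percentile(A[L],[2,98])
    s=(abs(A)<70)&(abs(B)<22)&(hsv[...,1]<90)&(Z>8)
    w=[np.ptp(B[s&(abs(A-k)<1)]) if (s&(abs(A-k)<1)).sum()>3 else 0 for k in range(-60,61,2)]
    return o+aa.mean()*e+b*n,np.ptp(aa),np.round(w).astype(int)
E
python3 - <<'E'
from h import *
c=pickle.load(open("st.pkl","rb"))
for a in((485,-86,0),(537,-164,5.7),(522,-249,-4.8)): print(*stud(c,*a))
E
```

```text
[485.00697145 -86.17229943] 28.266640820664005 [ 0  0  0  0  4  3  0  0  0  3  4  1  0  0  4 24 22 17 15  7 22 18 21 29
 29 29 30 30 30 30 30 30 30 29 29 29 30 29 20 23 24 19 16 17 21 25 22 16
 16 18 23 24 19 17 17 21 24 22 16  2  0]
[ 537.37071513 -163.89946645] 28.62604130103351 [ 0  0  8 13 24 24 24 17 17 17 17 23 24 22 18 18 16 18 24 25 22 15  9 29
 29 29 30 29 29 29 30 30 29 28 28 29 29 29 28 16 20 24 23 34 38 44 44 42
 35 33 22 18 17 17 20 24 24 23 17  0  0]
[ 523.07120794 -248.62568118] 28.747099292643252 [ 0  0  0 19 24 22 15 10 24 21 16 23 24 21 15 14 24 22 15 14 24 22  4 30
 29 30 29 30 30 29 30 30 29 30 30 29 30 30 28 16 17 25 20 17 17 24 20 16
 18 25 20 17 22 24 21 18 18 24 18  0  0]
```

Counting the ridge profile corrects my reading by eye. Peak spacing at y=-86 is about 11 mm (medium), at y=-164 is 14 mm (coarse), and at y=-249 is 8 mm (fine). I'll go for fine first.

```bash
python3 - <<'E'
from h import *
go(523,-248.6,60,-4.8);go(523,-248.6,5,-4.8)
E
```

```text
pos [ 544.6 -164.4  225.5] delta [-2.13  8.43 16.54] n 3.0
twist [-0.     0.     0.082] n 1.0
pos [ 544.6 -164.4  225.5] delta [-2.13  8.43 22.04] n 4.0
twist [-0.     0.     0.082] n 1.0
```

>>> move_arm(rows=[{"delta_pos":[-2.1,8.4,14],"twist":[0,0,0.08],"fingers":0.36},{"delta_pos":[-2.1,8.4,15],"twist":[0,0,0.08],"fingers":0.36},{"delta_pos":[-2.1,8.4,16.5],"twist":[0,0,0.08],"fingers":0.36},{"delta_pos":[-2.1,8.4,16.5],"twist":[0,0,0.08],"fingers":0.36},{"delta_pos":[-2.1,8.4,19.5],"twist":[0,0,0.08],"fingers":0.36},{"delta_pos":[-2.1,8.4,22.0],"twist":[0,0,0.08],"fingers":0.36},{"delta_pos":[-2.1,8.4,22.0],"twist":[0,0,0.08],"fingers":-0.6},{"delta_pos":[-2.1,8.4,22.0],"twist":[0,0,0.08],"fingers":-0.6}])

```text
time_s: 4.12
position: [526.2, -248.4, 7.9]
eef_rot: [0.001, 0.999, -0.04, 0.002]
ft_force: [-0.1, -0.4, 0.5]
width: 41.9
grip_force: 0.0
```

```bash
python3 - <<'E'
from h import *
s=env.read_state();print(s["position"],s["width"],s["grip_force"],s["ft_force"])
go(530.6,105.6,130,5.6)
E
```

```text
[ 526.2209433  -248.39316256    7.91446895] 41.93556864415837 0.0 [-0.13389948 -0.40555592  0.48717092]
pos [ 526.2 -248.4    7.9] delta [ -2.36 -35.31 -12.26] n 6.0
twist [ 0.001 -0.003 -0.178] n 1.0
```

>>> move_arm(rows=[{"delta_pos":[0,0,0],"twist":[0,0,0],"fingers":-0.6},{"delta_pos":[0,0,0],"twist":[0,0,0],"fingers":-0.6},{"delta_pos":[0,0,0],"twist":[0,0,0],"fingers":-0.6}])

```text
time_s: 4.5
position: [525.9, -248.9, 7.6]
eef_rot: [0.0, 0.999, -0.041, 0.002]
ft_force: [-0.5, 2.5, 7.2]
width: 29.5
grip_force: 30.0
```

```bash
python3 - <<'E'
from h import *
go(530.6,105.6,130,5.6)
E
```

```text
pos [ 525.9 -248.9    7.6] delta [ -2.38 -35.37 -12.27] n 7.0
twist [ 0.001 -0.003 -0.179] n 1.0
```

>>> move_arm(rows=[{"delta_pos":[0,0,-6],"twist":[0,0,0],"fingers":-0.6},{"delta_pos":[-0.3,-5,-9.3],"twist":[0,0,-0.09],"fingers":-0.6},{"delta_pos":[-2.1,-35.4,-9.3],"twist":[0,0,-0.179],"fingers":-0.6},{"delta_pos":[-2.1,-35.4,-9.3],"twist":[0,0,-0.179],"fingers":-0.6},{"delta_pos":[-2.1,-35.4,-9.3],"twist":[0,0,-0.179],"fingers":-0.6},{"delta_pos":[-2.1,-35.4,-9.3],"twist":[0,0,-0.179],"fingers":-0.6},{"delta_pos":[-2.1,-35.4,-9.3],"twist":[0,0,-0.179],"fingers":-0.6},{"delta_pos":[-2.1,-35.4,-9.3],"twist":[0,0,-0.179],"fingers":-0.6}])

```text
time_s: 5.5
position: [531.2, 109.5, 98.2]
eef_rot: [-0.0, 0.999, 0.051, -0.0]
ft_force: [-0.3, -0.6, -4.0]
width: 29.7
grip_force: 30.0
```

```bash
python3 - <<'E'
from h import *
s=env.read_state();print(s["width"],s["time_s"]);go(533.5,105.9,60,5.6)
E
```

```text
29.686205761891827 5.5
pos [531.2 109.5  98.2] delta [0.19 0.38 3.82] n 1.0
twist [-0.001  0.001  0.005] n 1.0
```

>>> move_arm(rows=[{"delta_pos":[0.2,0.3,3.8],"twist":[0,0,0],"fingers":-0.6},{"delta_pos":[0.2,0.3,3.8],"twist":[0,0,0],"fingers":-0.6},{"delta_pos":[0.2,0.3,3.8],"twist":[0,0,0],"fingers":-0.6}])

```text
time_s: 5.88
position: [534.1, 102.3, 60.7]
eef_rot: [0.0, 0.999, 0.048, -0.0]
ft_force: [0.4, -0.1, -4.7]
width: 30.0
grip_force: 30.0
```

```bash
python3 - <<'E'
from h import *
go(533.5,105.9,36,5.6)
c=env.read_camera("wrist");cv2.imwrite("pics/pl.png",cv2.resize(c["frame"][60:340,120:440],(686,600),interpolation=cv2.INTER_CUBIC))
E
```

```text
pos [534.1 102.3  60.7] delta [-0.03 -0.36  2.47] n 1.0
twist [ 0.     0.001 -0.001] n 1.0
```

View pics/pl.png

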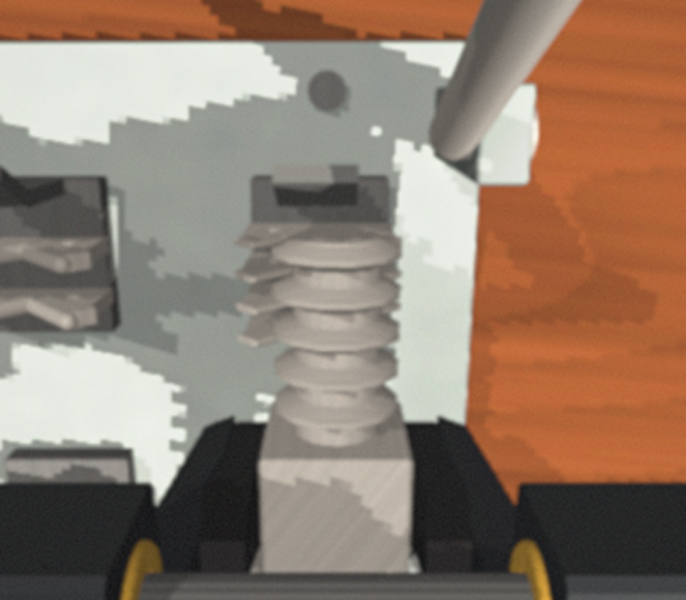

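The stud is about 4 mm right of the comb (336 against 320 px), which matches the 3.6 mm y error in the readback. I'll correct that and lower it.

>>> move_arm(rows=[{"delta_pos":[0,-0.36,0.5],"twist":[0,0,0],"fingers":-0.6},{"delta_pos":[0,-0.36,1.4],"twist":[0,0,0],"fingers":-0.6},{"delta_pos":[0,-0.36,2.0],"twist":[0,0,0],"fingers":-0.6},{"delta_pos":[0,-0.36,2.4],"twist":[0,0,0],"fingers":-0.6},{"delta_pos":[0,-0.36,2.4],"twist":[0,0,0],"fingers":-0.6}])

```text
time_s: 6.55
position: [533.5, 106.7, 35.9]
eef_rot: [0.0, 0.999, 0.049, -0.001]
ft_force: [0.4, -1.4, -4.0]
width: 29.7
grip_force: 30.0
```

```bash
python3 - <<'E'
from h import *
print(env.read_state()["ft_force"]);go(533.5,105.9,35,5.6)
E
```

```text
[ 0.40382078 -1.43297574 -4.03811721]
pos [533.5 106.7  35.9] delta [-0.01  0.08  0.09] n 1.0
twist [0.    0.001 0.   ] n 1.0
```

>>> move_arm(rows=[{"delta_pos":[0,0,0.05],"twist":[0,0,0],"fingers":0.0},{"delta_pos":[0,0,0.05],"twist":[0,0,0],"fingers":0.1},{"delta_pos":[0,0,0],"twist":[0,0,0],"fingers":0.1},{"delta_pos":[0,0,-2],"twist":[0,0,0],"fingers":0.1},{"delta_pos":[0,0,-6],"twist":[0,0,0],"fingers":0.1},{"delta_pos":[-2.2,27.0,-9],"twist":[0,0,0],"fingers":0.36},{"delta_pos":[-2.2,27.0,-9],"twist":[0,0,0],"fingers":0.36},{"delta_pos":[-2.2,27.0,-9],"twist":[0,0,0],"fingers":0.36}])

```text
time_s: 7.55
position: [537.4, -81.1, 118.3]
eef_rot: [0.0, 0.999, 0.049, 0.001]
ft_force: [1.7, 0.3, 0.3]
width: 60.0
grip_force: 0.0
```

```bash
python3 - <<'E'
from h import *
go(537.4,-163.9,60,5.5)
c=env.read_camera("wrist");pickle.dump(c,open("w2.pkl","wb"));P=cloud(c)
q=P[...,:2]-[530.6,105.6];m=(np.hypot(q[...,0],q[...,1])<19);print("fine cube top z",np.median(P[...,2][m&(P[...,2]>46)]) if m.any() else None)
E
```

```text
pos [537.4 -81.1 118.3] delta [-0.83  8.24  5.83] n 2.0
twist [ 0.001 -0.002  0.003] n 1.0
fine cube top z 54.10393214968967
```

>>> move_arm(rows=[{"delta_pos":[-0.7,7.6,5.0],"twist":[0,0,0],"fingers":0.36},{"delta_pos":[-0.7,7.6,6.0],"twist":[0,0,0],"fingers":0.36},{"delta_pos":[-0.7,7.6,6.0],"twist":[0,0,0],"fingers":0.36},{"delta_pos":[-0.7,7.6,6.0],"twist":[0,0,0],"fingers":0.36}])

```text
time_s: 8.1
position: [538.0, -155.4, 57.8]
eef_rot: [-0.0, 0.999, 0.049, 0.0]
ft_force: [0.4, 0.4, -0.2]
width: 59.9
grip_force: 0.0
```

```bash
python3 - <<'E'
from h import *
go(537.4,-163.9,7,5.5)
E
```

```text
pos [ 538.  -155.4   57.8] delta [-0.15  0.84  5.08] n 1.0
twist [-0.    -0.001  0.002] n 1.0
```

>>> move_arm(rows=[{"delta_pos":[-0.1,0.8,0.5],"twist":[0,0,0],"fingers":0.36},{"delta_pos":[-0.1,0.8,3.0],"twist":[0,0,0],"fingers":0.36},{"delta_pos":[-0.1,0.8,5.0],"twist":[0,0,0],"fingers":0.36},{"delta_pos":[-0.1,0.8,5.0],"twist":[0,0,0],"fingers":0.36},{"delta_pos":[-0.1,0.8,5.0],"twist":[0,0,0],"fingers":-0.6},{"delta_pos":[-0.1,0.8,5.0],"twist":[0,0,0],"fingers":-0.6},{"delta_pos":[-0.1,0.8,5.0],"twist":[0,0,0],"fingers":-0.6},{"delta_pos":[-0.1,0.8,5.0],"twist":[0,0,0],"fingers":-0.6}])

```text
time_s: 9.1
position: [538.0, -163.9, 8.1]
eef_rot: [0.0, 0.999, 0.049, 0.001]
ft_force: [-0.6, 2.6, 3.9]
width: 29.6
grip_force: 30.0
```

```bash
python3 - <<'E'
from h import *
s=env.read_state();T=rot(s["eef_rot"]);off=s["position"]-[537.4,-163.9,15];print(off,s["width"],s["grip_force"])
a=np.radians(5.6);t=off[0]*np.cos(np.radians(5.5))+off[1]*np.sin(np.radians(5.5))
x,y=523.4+t*np.cos(a),180.2+t*np.sin(a);print("target",x,y,"z",42+off[2]);go(x,y,100,5.6)
E
```

```text
[ 5.61976531e-01 -4.01388287e-03 -6.94637342e+00] 29.618222101667147 29.999867398291826
target 523.9563366831278 180.25454928871832 z 35.05362658318774
pos [ 538.  -163.9    8.1] delta [  1.97 -34.39  -9.2 ] n 6.0
twist [ 0.    -0.001 -0.   ] n 1.0
```

>>> move_arm(rows=[{"delta_pos":[0,0,-6],"twist":[0,0,0],"fingers":-0.6},{"delta_pos":[0.3,-5,-9.2],"twist":[0,0,0],"fingers":-0.6},{"delta_pos":[2.0,-34.4,-9.2],"twist":[0,0,0],"fingers":-0.6},{"delta_pos":[2.0,-34.4,-9.2],"twist":[0,0,0],"fingers":-0.6},{"delta_pos":[2.0,-34.4,-9.2],"twist":[0,0,0],"fingers":-0.6},{"delta_pos":[2.0,-34.4,-9.2],"twist":[0,0,0],"fingers":-0.6},{"delta_pos":[2.0,-34.4,-9.2],"twist":[0,0,0],"fingers":-0.6},{"delta_pos":[2.0,-34.4,-9.2],"twist":[0,0,0],"fingers":-0.6}])

```text
time_s: 10.1
position: [522.1, 183.1, 97.9]
eef_rot: [-0.0, 0.999, 0.051, -0.001]
ft_force: [1.2, -0.2, -5.8]
width: 29.5
grip_force: 30.0
```

>>> move_arm(rows=[{"delta_pos":[0,0,1],"twist":[0,0,0],"fingers":-0.6},{"delta_pos":[0,0,4],"twist":[0,0,0],"fingers":-0.6},{"delta_pos":[0,0,4],"twist":[0,0,0],"fingers":-0.6}])

```text
time_s: 10.48
position: [520.1, 177.9, 55.5]
eef_rot: [0.001, 0.999, 0.048, -0.004]
ft_force: [-0.5, 0.5, -5.2]
width: 29.6
grip_force: 30.0
```

```bash
python3 - <<'E'
from h import *
go(524,180.2,36,5.6)
E
```

```text
pos [520.1 177.9  55.5] delta [ 0.43 -0.2   1.94] n 1.0
twist [ 0.002  0.008 -0.002] n 1.0
```

>>> move_arm(rows=[{"delta_pos":[0.2,-0.2,0],"twist":[0,0,0],"fingers":-0.6},{"delta_pos":[0.2,-0.2,0],"twist":[0,0,0],"fingers":-0.6},{"delta_pos":[0.2,-0.2,0],"twist":[0,0,0],"fingers":-0.6}])

```text
time_s: 10.85
position: [526.3, 182.7, 60.2]
eef_rot: [-0.0, 0.999, 0.049, 0.001]
ft_force: [0.0, 0.4, -5.0]
width: 29.8
grip_force: 30.0
```

```bash
python3 - <<'E'
from h import *
go(524,180.2,36,5.6)
E
```

```text
pos [526.3 182.7  60.2] delta [-0.26  0.22  2.42] n 1.0
twist [-0.    -0.002 -0.   ] n 1.0
```

>>> move_arm(rows=[{"delta_pos":[-0.2,0.2,0.4],"twist":[0,0,0],"fingers":-0.6},{"delta_pos":[-0.2,0.2,1.2],"twist":[0,0,0],"fingers":-0.6},{"delta_pos":[-0.2,0.2,1.9],"twist":[0,0,0],"fingers":-0.6},{"delta_pos":[-0.2,0.2,2.4],"twist":[0,0,0],"fingers":-0.6},{"delta_pos":[-0.2,0.2,2.4],"twist":[0,0,0],"fingers":-0.6}])

```text
time_s: 11.48
position: [523.3, 180.7, 34.9]
eef_rot: [-0.0, 0.999, 0.049, -0.0]
ft_force: [-1.5, 2.4, -5.5]
width: 30.2
grip_force: 30.0
```

```bash
python3 - <<'E'
from h import *
print(env.read_state()["ft_force"]);go(524,180.2,35.5,5.6)
E
```

```text
[-1.54692027  2.36099003 -5.46420873]
pos [523.3 180.7  34.9] delta [ 0.06  0.06 -0.06] n 1.0
twist [-0.     0.001  0.   ] n 1.0
```

>>> move_arm(rows=[{"delta_pos":[0,0,0],"twist":[0,0,0],"fingers":0.0},{"delta_pos":[0,0,0],"twist":[0,0,0],"fingers":0.1},{"delta_pos":[0,0,-2],"twist":[0,0,0],"fingers":0.1},{"delta_pos":[0,0,-6],"twist":[0,0,0],"fingers":0.1},{"delta_pos":[-6.4,26.2,-9],"twist":[0,0,0.1],"fingers":0.36},{"delta_pos":[-6.4,26.2,-9],"twist":[0,0,0.1],"fingers":0.36},{"delta_pos":[-6.4,26.2,-9],"twist":[0,0,0.1],"fingers":0.36},{"delta_pos":[-6.4,26.2,-9],"twist":[0,0,0.1],"fingers":0.36}])

```text
time_s: 12.48
position: [488.9, -67.6, 124.1]
eef_rot: [0.0, 1.0, -0.001, 0.001]
ft_force: [1.4, -0.7, 0.7]
width: 59.8
grip_force: 0.0
```

```bash
python3 - <<'E'
from h import *
go(485,-86.2,60,-0.5)
E
```

```text
pos [488.9 -67.6 124.1] delta [-0.4   1.86  6.41] n 2.0
twist [ 0.001 -0.003  0.007] n 1.0
```

>>> move_arm(rows=[{"delta_pos":[-0.3,1.4,5.5],"twist":[0,0,0],"fingers":0.36},{"delta_pos":[-0.3,1.4,6.0],"twist":[0,0,0],"fingers":0.36},{"delta_pos":[-0.3,1.4,6.0],"twist":[0,0,0],"fingers":0.36},{"delta_pos":[-0.3,1.4,6.0],"twist":[0,0,0],"fingers":0.36}])

```text
time_s: 12.98
position: [487.2, -78.9, 64.5]
eef_rot: [0.0, 1.0, -0.0, 0.001]
ft_force: [0.3, -0.2, -0.3]
width: 60.1
grip_force: 0.0
```

```bash
python3 - <<'E'
from h import *
go(485,-86.2,7,-0.5)
E
```

```text
pos [487.2 -78.9  64.5] delta [-0.23  0.72  5.75] n 1.0
twist [ 0.001 -0.003  0.008] n 1.0
```

>>> move_arm(rows=[{"delta_pos":[-0.2,0.7,0.5],"twist":[0,0,0.008],"fingers":0.36},{"delta_pos":[-0.2,0.7,3.5],"twist":[0,0,0.008],"fingers":0.36},{"delta_pos":[-0.2,0.7,5.7],"twist":[0,0,0.008],"fingers":0.36},{"delta_pos":[-0.2,0.7,5.7],"twist":[0,0,0.008],"fingers":0.36},{"delta_pos":[-0.2,0.7,5.7],"twist":[0,0,0.008],"fingers":-0.6},{"delta_pos":[-0.2,0.7,5.7],"twist":[0,0,0.008],"fingers":-0.6},{"delta_pos":[-0.2,0.7,5.7],"twist":[0,0,0.008],"fingers":-0.6},{"delta_pos":[-0.2,0.7,5.7],"twist":[0,0,0.008],"fingers":-0.6}])

```text
time_s: 13.98
position: [484.2, -86.5, 6.7]
eef_rot: [-0.0, 1.0, -0.005, 0.001]
ft_force: [-1.4, 1.7, 5.0]
width: 29.6
grip_force: 30.0
```

```bash
python3 - <<'E'
from h import *
s=env.read_state();off=s["position"]-[485,-86.2,15];print(off,s["width"],s["grip_force"])
a=np.radians(5.6);t=off[0]
x,y=516.1+t*np.cos(a),254.9+t*np.sin(a);print("target",x,y,"z",42+off[2]);go(x,y,100,5.6)
E
```

```text
[-0.82188279 -0.27618607 -8.31213765] 29.59570668344562 30.000001369044185
target 515.2820397285005 254.81979829415656 z 33.687862350734996
pos [484.2 -86.5   6.7] delta [  2.77 -34.16  -9.32] n 6.0
twist [-0.    -0.001 -0.108] n 1.0
```

>>> move_arm(rows=[{"delta_pos":[0,0,-6],"twist":[0,0,0],"fingers":-0.6},{"delta_pos":[0.4,-5,-9.3],"twist":[0,0,-0.108],"fingers":-0.6},{"delta_pos":[2.8,-34.2,-9.3],"twist":[0,0,-0.108],"fingers":-0.6},{"delta_pos":[2.8,-34.2,-9.3],"twist":[0,0,-0.108],"fingers":-0.6},{"delta_pos":[2.8,-34.2,-9.3],"twist":[0,0,-0.108],"fingers":-0.6},{"delta_pos":[2.8,-34.2,-9.3],"twist":[0,0,-0.108],"fingers":-0.6},{"delta_pos":[2.8,-34.2,-9.3],"twist":[0,0,-0.108],"fingers":-0.6},{"delta_pos":[2.8,-34.2,-9.3],"twist":[0,0,-0.108],"fingers":-0.6}])

```text
time_s: 14.98
position: [514.4, 257.8, 98.1]
eef_rot: [-0.0, 0.999, 0.051, -0.0]
ft_force: [0.8, 0.4, -4.1]
width: 29.7
grip_force: 30.0
```

>>> move_arm(rows=[{"delta_pos":[0,0,1],"twist":[0,0,0],"fingers":-0.6},{"delta_pos":[0,0,4],"twist":[0,0,0],"fingers":-0.6},{"delta_pos":[0,0,4],"twist":[0,0,0],"fingers":-0.6},{"delta_pos":[0,0,4],"twist":[0,0,0],"fingers":-0.6},{"delta_pos":[0,0,4],"twist":[0,0,0],"fingers":-0.6}])

```text
time_s: 15.6
position: [515.9, 255.0, 60.0]
eef_rot: [-0.0, 0.999, 0.048, 0.001]
ft_force: [-0.2, 0.6, -3.4]
width: 30.0
grip_force: 30.0
```

```bash
python3 - <<'E'
from h import *
go(515.3,254.8,35,5.6)
E
```

```text
pos [515.9 255.   60. ] delta [-0.07  0.01  2.5 ] n 1.0
twist [-0.001 -0.002 -0.001] n 1.0
```

Aligned within 1 mm. I'll lower it, release, and rise to the viewing pose.

>>> move_arm(rows=[{"delta_pos":[-0.05,0,0.6],"twist":[0,0,0],"fingers":-0.6},{"delta_pos":[-0.05,0,1.4],"twist":[0,0,0],"fingers":-0.6},{"delta_pos":[-0.05,0,2.1],"twist":[0,0,0],"fingers":-0.6},{"delta_pos":[-0.05,0,2.5],"twist":[0,0,0],"fingers":-0.6},{"delta_pos":[-0.05,0,2.5],"twist":[0,0,0],"fingers":-0.6},{"delta_pos":[-0.05,0,2.5],"twist":[0,0,0],"fingers":-0.6}])

```text
time_s: 16.35
position: [514.3, 255.2, 33.7]
eef_rot: [-0.0, 0.999, 0.049, -0.0]
ft_force: [-0.8, 1.2, -3.2]
width: 29.9
grip_force: 30.0
```

>>> move_arm(rows=[{"delta_pos":[0,0,0],"twist":[0,0,0],"fingers":0.0},{"delta_pos":[0,0,0],"twist":[0,0,0],"fingers":0.1},{"delta_pos":[0,0,-2],"twist":[0,0,0],"fingers":0.1},{"delta_pos":[0,0,-6],"twist":[0,0,0],"fingers":0.1},{"delta_pos":[1.5,5,-12],"twist":[0,0,0],"fingers":0.1},{"delta_pos":[3.5,7.5,-18.0],"twist":[0,0,0],"fingers":0.1},{"delta_pos":[3.5,7.5,-18.0],"twist":[0,0,0],"fingers":0.1},{"delta_pos":[3.5,7.5,-18.0],"twist":[0,0,0],"fingers":0.1}])

```text
time_s: 17.35
position: [558.0, 183.8, 216.3]
eef_rot: [-0.001, 0.999, 0.048, 0.002]
ft_force: [-0.3, 1.1, -0.3]
width: 48.5
grip_force: 0.0
```

```bash
python3 - <<'E'
from h import *
c=env.read_camera("wrist");st=env.read_state();pickle.dump(c,open("rack2.pkl","wb"));P=cloud(c)
cv2.imwrite("pics/rack2.png",cv2.resize(c["frame"],(800,600),interpolation=cv2.INTER_CUBIC));print(st["position"])
a=np.radians(5.6);ex=np.array([np.cos(a),np.sin(a)]);ey=np.array([-ex[1],ex[0]])
for n,s in(("fine",(530.6,105.6)),("coarse",(523.4,180.2)),("medium",(516.1,254.9))):
    q=P[...,:2]-s;A=q@ex;B=q@ey;m=(abs(A)<22)&(abs(B)<22)&(P[...,2]>48);M=np.c_[A[m],B[m],np.ones(m.sum())]
    print(n,m.sum(),"z",np.median(P[...,2][m]).round(2),"tilt",np.linalg.lstsq(M,P[...,2][m],rcond=None)[0].round(3),"A",np.percentile(A[m],[2,98]).mean().round(1),"B",np.percentile(B[m],[2,98]).mean().round(1))
q=P[...,:2]-[534.7,179.5];A=q@ex;B=q@ey;m=(P[...,2]>3)&(P[...,2]<16)&(abs(A)<60)&(abs(B)<110);print("plate",np.median(P[...,2][m]))
dark=(c["frame"].max(-1)<50)&(P[...,2]>110)&(P[...,2]<150)&(A>60)&(A<130);print("sleeve",dark.sum(),P[dark].mean(0),np.percentile(P[dark],[2,98],axis=0))
E
```

```text
[556.28409961 183.99680666 213.79559464]
fine 1137 z 54.88 tilt [-1.7000e-02 -0.0000e+00  5.4135e+01] A 0.4 B 0.5
coarse 1072 z 54.81 tilt [-2.6000e-02 -3.0000e-03  5.4214e+01] A 0.0 B 0.6
medium 1166 z 54.74 tilt [-7.0000e-03  2.9000e-02  5.4181e+01] A -0.2 B -0.0
plate 8.417269191334356
sleeve 117 [626.64205285 154.11725615 137.79851103] [[619.70622727 140.58393597 136.37115947]
 [632.19597465 168.05832639 139.4188051 ]]
```

View pics/rack2.png

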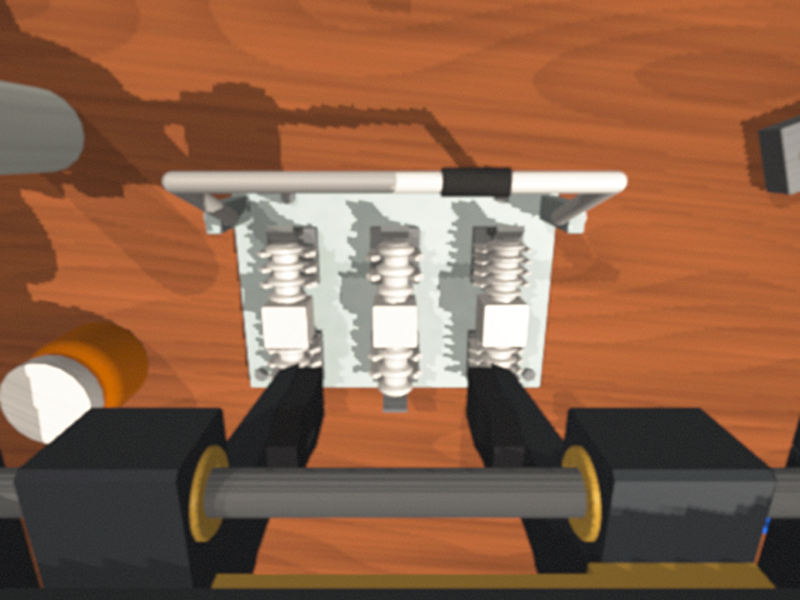

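The picture shows all three studs seated: cubes at (288,326), (394,325) and (504,324), with their tops level at about 57 mm once the camera's z bias is taken off. The sleeve is at (476,182). Next comes the keeper, gripped with the fingers closing along x.

```bash
python3 - <<'E'
from h import *
print(env.read_state()["joints"].round(2));go(626.6,153.5,205,95.6)
E
```

```text
[0.28 0.11 1.83 0.   1.2  1.75]
pos [556.3 184.  213.8] delta [6.7  3.72 0.88] n 2.0
twist [-0.    -0.    -1.571] n 9.0
```

>>> move_arm(rows=[{"delta_pos":[2,1.2,0.4],"twist":[0,0,-0.18],"fingers":0.1},{"delta_pos":[4.5,2.5,0.8],"twist":[0,0,-0.36],"fingers":0.1},{"delta_pos":[6.7,3.7,0.9],"twist":[0,0,-0.54],"fingers":0.1},{"delta_pos":[6.7,3.7,0.9],"twist":[0,0,-0.72],"fingers":0.1},{"delta_pos":[6.7,3.7,0.9],"twist":[0,0,-0.9],"fingers":0.1},{"delta_pos":[6.7,3.7,0.9],"twist":[0,0,-1.08],"fingers":0.1},{"delta_pos":[6.7,3.7,0.9],"twist":[0,0,-1.26],"fingers":0.1},{"delta_pos":[6.7,3.7,0.9],"twist":[0,0,-1.44],"fingers":0.1}])

```text
time_s: 18.4
position: [624.2, 154.5, 200.8]
eef_rot: [-0.002, 0.716, 0.698, -0.003]
ft_force: [0.4, -0.5, -0.1]
width: 48.7
grip_force: 0.0
```

>>> move_arm(rows=[{"delta_pos":[0,0,0],"twist":[0,0,-0.13],"fingers":0.1},{"delta_pos":[0,0,0],"twist":[0,0,-0.13],"fingers":0.1},{"delta_pos":[0,0,0],"twist":[0,0,-0.13],"fingers":0.1}])

```text
time_s: 18.77
position: [625.6, 154.0, 202.8]
eef_rot: [-0.001, 0.673, 0.74, -0.001]
ft_force: [0.4, 1.5, 0.2]
width: 48.6
grip_force: 0.0
```

```bash
python3 - <<'E'
from h import *
print(env.read_state()["joints"].round(2));go(626.6,153.5,114,95.6)
E
```

```text
[0.2  0.23 1.71 0.   1.2  0.11]
pos [625.6 154.  202.8] delta [-0.06  0.12  8.88] n 2.0
twist [-0.003  0.    -0.002] n 1.0
```

>>> move_arm(rows=[{"delta_pos":[0,0.1,4],"twist":[0,0,0],"fingers":0.1},{"delta_pos":[0,0.1,8.0],"twist":[0,0,0],"fingers":0.1},{"delta_pos":[0,0.1,8.9],"twist":[0,0,0],"fingers":0.1},{"delta_pos":[0,0.1,8.9],"twist":[0,0,0],"fingers":-0.9},{"delta_pos":[0,0.1,8.9],"twist":[0,0,0],"fingers":-0.9},{"delta_pos":[0,0.1,8.9],"twist":[0,0,0],"fingers":-0.9},{"delta_pos":[0,0.1,8.9],"twist":[0,0,0],"fingers":-0.9},{"delta_pos":[0,0.1,8.9],"twist":[0,0,0],"fingers":-0.9}])

```text
time_s: 19.77
position: [628.2, 153.9, 117.0]
eef_rot: [0.0, 0.672, 0.741, 0.001]
ft_force: [-1.5, 0.5, 5.2]
width: 12.9
grip_force: 30.0
```

```bash
python3 - <<'E'
from h import *
s=env.read_state();p=s["position"];print(p,s["width"],s["grip_force"],s["ft_force"])
a=np.radians(5.6);ex=np.array([np.cos(a),np.sin(a)]);hx=np.array([601.7,150.2])
b=(p[:2]-hx)@ex;q0=np.arccos(-b/75);print("b",b,"q",q0,"z",62+75*np.sin(q0)-19)
T=rot(s["eef_rot"])
for q in np.linspace(q0,0,14)[1:]:
    d=np.r_[ex*75*(np.cos(q0)-np.cos(q)),75*(np.sin(q)-np.sin(q0))];print(round(q,2),(T.T@d/10).round(2))
E
```

```text
[628.23000211 153.87550152 117.03522039] 12.850700933083555 30.044145807623863 [-1.45537989  0.54917602  5.2267081 ]
b 26.762051115009392 q 1.935665783883202 z 113.06277628040175
1.79 [-0.   -1.07 -0.32]
1.64 [-0.   -2.17 -0.48]
1.49 [-0.   -3.29 -0.47]
1.34 [-0.   -4.39 -0.3 ]
1.19 [-0.   -5.46  0.03]
1.04 [-0.01 -6.46  0.52]
0.89 [-0.01 -7.38  1.15]
0.74 [-0.01 -8.19  1.91]
0.6 [-0.01 -8.89  2.79]
0.45 [-0.01 -9.44  3.76]
0.3 [-0.01 -9.85  4.79]
0.15 [-1.00e-02 -1.01e+01  5.88e+00]
0.0 [-1.000e-02 -1.018e+01  6.990e+00]
```

>>> move_arm(rows=[{"delta_pos":[0,-1.07,-0.32],"twist":[0,0,0],"fingers":-0.9},{"delta_pos":[0,-2.17,-0.48],"twist":[0,0,0],"fingers":-0.9},{"delta_pos":[0,-3.29,-0.47],"twist":[0,0,0],"fingers":-0.9},{"delta_pos":[0,-4.39,-0.3],"twist":[0,0,0],"fingers":-0.9},{"delta_pos":[0,-5.46,0.03],"twist":[0,0,0],"fingers":-0.9},{"delta_pos":[0,-6.46,0.52],"twist":[0,0,0],"fingers":-0.9},{"delta_pos":[0,-6.46,0.52],"twist":[0,0,0],"fingers":-0.9}])

```text
time_s: 20.65
position: [566.4, 148.0, 113.4]
eef_rot: [0.002, 0.672, 0.741, 0.003]
ft_force: [2.0, 0.6, 7.4]
width: 12.5
grip_force: 30.0
```

```bash
python3 - <<'E'
from h import *
s=env.read_state();p=s["position"];print(p,s["width"],s["grip_force"],s["ft_force"])
a=np.radians(5.6);ex=np.array([np.cos(a),np.sin(a)]);hx=np.array([601.7,150.2])
b=(p[:2]-hx)@ex;q0=np.arccos(-b/75);print("b",b,"q",q0,"z",62+75*np.sin(q0)-19)
T=rot(s["eef_rot"])
for q in np.linspace(q0,0,8)[1:]:
    d=np.r_[ex*75*(np.cos(q0)-np.cos(q)),75*(np.sin(q)-np.sin(q0))];print(round(q,2),(T.T@d/10).round(2))
E
```

```text
[566.42998324 148.0209929  113.37630554] 12.544278111721967 30.01334309577942 [1.98567537 0.58605999 7.4212413 ]
b -35.314320913152876 q 1.080533681879141 z 109.16569155115704
0.93 [-0.   -0.98  0.61]
0.77 [-0.   -1.85  1.37]
0.62 [-0.   -2.6   2.25]
0.46 [-0.   -3.21  3.24]
0.31 [-0.01 -3.65  4.31]
0.15 [-0.01 -3.92  5.43]
0.0 [-0.01 -4.02  6.58]
```

Tracking well, forces low.

>>> move_arm(rows=[{"delta_pos":[0,-0.98,0.61],"twist":[0,0,0],"fingers":-0.9},{"delta_pos":[0,-1.85,1.37],"twist":[0,0,0],"fingers":-0.9},{"delta_pos":[0,-2.6,2.25],"twist":[0,0,0],"fingers":-0.9},{"delta_pos":[0,-3.21,3.24],"twist":[0,0,0],"fingers":-0.9},{"delta_pos":[0,-3.65,4.31],"twist":[0,0,0],"fingers":-0.9},{"delta_pos":[0,-3.92,5.43],"twist":[0,0,0],"fingers":-0.9},{"delta_pos":[0,-4.02,6.6],"twist":[0,0,0],"fingers":-0.9},{"delta_pos":[0,-4.02,6.7],"twist":[0,0,0],"fingers":-0.9}])

```text
time_s: 21.65
position: [526.4, 144.2, 44.3]
eef_rot: [0.002, 0.672, 0.741, 0.003]
ft_force: [5.3, 1.7, 4.1]
width: 11.5
grip_force: 29.2
```

>>> move_arm(rows=[{"delta_pos":[0,0,0],"twist":[0,0,0],"fingers":-0.9},{"delta_pos":[0,0,0],"twist":[0,0,0],"fingers":-0.9}])

```text
time_s: 21.9
position: [526.5, 144.2, 44.4]
eef_rot: [0.002, 0.672, 0.741, 0.003]
ft_force: [8.9, 2.7, 0.5]
width: 11.1
grip_force: 29.6
```

>>> move_arm(rows=[{"delta_pos":[0,0,0],"twist":[0,0,0],"fingers":-0.2},{"delta_pos":[0,0,0],"twist":[0,0,0],"fingers":-0.1},{"delta_pos":[0,0,0],"twist":[0,0,0],"fingers":-0.1},{"delta_pos":[0,0,-3],"twist":[0,0,0],"fingers":-0.1},{"delta_pos":[0,0,-9],"twist":[0,0,0],"fingers":-0.1},{"delta_pos":[0,0,-15],"twist":[0,0,0],"fingers":-0.1},{"delta_pos":[0,0,-18],"twist":[0,0,0],"fingers":-0.1},{"delta_pos":[0,0,-18],"twist":[0,0,0],"fingers":-0.1}])

```text
time_s: 22.9
position: [525.2, 143.9, 226.7]
eef_rot: [0.002, 0.672, 0.741, 0.002]
ft_force: [0.0, -0.6, 0.1]
width: 39.8
grip_force: 0.0
```

```bash
python3 - <<'E'
from h import *
c=env.read_camera("wrist");P=cloud(c);print(env.read_state()["position"],env.read_state()["width"])
cv2.imwrite("pics/end.png",cv2.resize(c["frame"],(800,600),interpolation=cv2.INTER_CUBIC))
for n in ("wrist","scene","top"):
    if n!="wrist": c=env.read_camera(n);P=cloud(c)
    a=np.radians(5.6);ex=np.array([np.cos(a),np.sin(a)]);ey=np.array([-ex[1],ex[0]])
    q=P[...,:2]-[523.4,180.2];A=q@ex;B=q@ey;Z=P[...,2]
    for nm,m in(("bar",(abs(A)<25)&(abs(abs(B)-37.5)<17)),("any>75",(abs(A)<120)&(abs(B)<120)&(Z>75)&(Z<110))):
        z=Z[m&(Z>50)&(Z<110)];print(n,nm,len(z),np.percentile(z,[50,95]).round(1) if len(z) else "", np.median(A[m&(Z>60)&(Z<75)]) if nm=="bar" else "")
    for L in(-75,0,75):
        z=Z[(abs(A)<13)&(abs(A)>8)&(abs(B-L)<12)&(Z>45)&(Z<62)];print(L,np.median(z).round(1) if len(z) else None)
E
```

```text
[523.72652287 143.58405012 224.10516695] 39.368108231685696
wrist bar 1003 [71.4 74. ] 0.07002934455434923
wrist any>75 5 [75.6 75.7] 
-75 55.3
0 55.2
75 55.2
scene bar 113 [73.5 78.6] 3.256805921634267
scene any>75 103 [76.3 79.4] 
-75 58.1
0 57.9
75 57.7
top bar 0  nan
top any>75 13 [76.1 79.4] 
-75 56.1
0 None
75 None
  return _methods._mean(a, axis=axis, dtype=dtype,
  ret = ret.dtype.type(ret / rcount)
```

View pics/end.png

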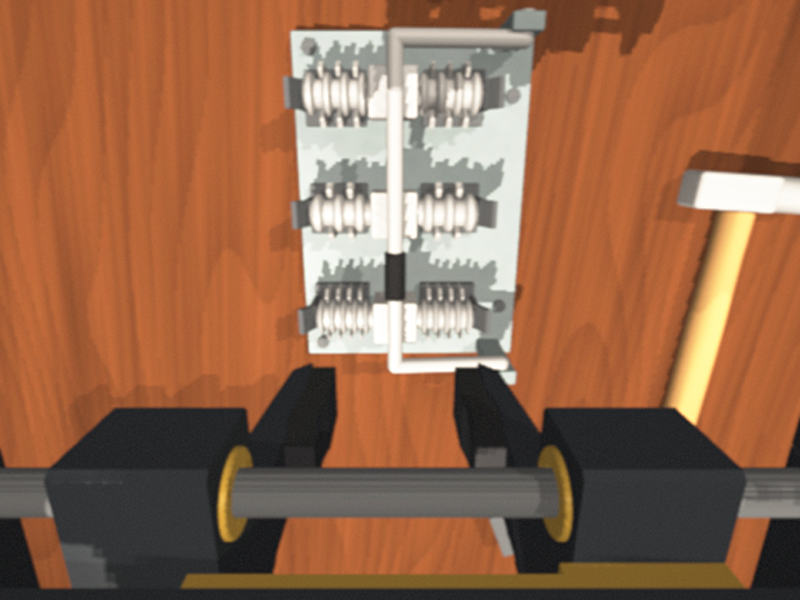

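The keeper bar lies over the cubes (vertical at x≈396 px), but it may be a few mm high. I'll check the height before handing in.

```bash
python3 - <<'E'
from h import *
c=env.read_camera("wrist");P=cloud(c)
a=np.radians(5.6);ex=np.array([np.cos(a),np.sin(a)]);ey=np.array([-ex[1],ex[0]])
q=P[...,:2]-[523.4,180.2];A=q@ex;B=q@ey;Z=P[...,2]
for lo,hi in((-100,-60),(-52,-24),(-10,20),(30,60),(70,95)):
    m=(abs(A)<12)&(B>lo)&(B<hi)&(Z>60)&(Z<90);print("bar",lo,hi,m.sum(),np.percentile(Z[m],[50,90]).round(1),np.median(A[m]).round(1))
for k in range(10,80,10):
    m=(abs(A-k)<4)&(B>90)&(B<125)&(Z>50)&(Z<90);n=(abs(A-k)<4)&(B<-90)&(B>-125)&(Z>50)&(Z<90)
    print("arm",k,[np.percentile(Z[w],85).round(1) if w.sum()>3 else None for w in(m,n)])
E
```

```text
bar -100 -60 437 [70.9 72.1] 0.4
bar -52 -24 444 [72.6 73.9] 0.1
bar -10 20 384 [70.9 72.1] -0.0
bar 30 60 431 [70.9 72.1] -0.2
bar 70 95 411 [70.9 72.2] 0.3
arm 10 [np.float64(71.3), np.float64(71.4)]
arm 20 [np.float64(70.7), np.float64(70.6)]
arm 30 [np.float64(70.1), np.float64(70.2)]
arm 40 [np.float64(69.5), np.float64(68.6)]
arm 50 [np.float64(68.9), np.float64(68.3)]
arm 60 [np.float64(68.7), np.float64(67.9)]
arm 70 [np.float64(70.7), np.float64(70.1)]
```

The bar is about 5 mm (0.065 rad) high, so it rose slightly on release. I'll push it down from above with shut fingertips.

```bash
python3 - <<'E'
from h import *
go(527,142.9,85,95.6)
E
```

```text
pos [522.  143.2 221. ] delta [-0.07  0.55 13.6 ] n 3.0
twist [-0.004  0.001 -0.001] n 1.0
```

>>> move_arm(rows=[{"delta_pos":[0,0.2,4],"twist":[0,0,0],"fingers":-1},{"delta_pos":[0,0.2,9],"twist":[0,0,0],"fingers":-1},{"delta_pos":[0,0.2,13.3],"twist":[0,0,0],"fingers":-1},{"delta_pos":[0,0.2,13.3],"twist":[0,0,0],"fingers":-1},{"delta_pos":[0,0.2,13.3],"twist":[0,0,0],"fingers":-1},{"delta_pos":[0,0.2,13.3],"twist":[0,0,0],"fingers":-1}])

```text
time_s: 23.85
position: [527.3, 144.1, 92.8]
eef_rot: [0.001, 0.672, 0.741, 0.001]
ft_force: [-0.1, 0.6, 0.8]
width: 0.2
grip_force: 0.0
```

```bash
python3 - <<'E'
from h import *
print(env.read_state()["width"]);go(527,142.9,69,95.6)
E
```

```text
0.23407422228149105
pos [527.3 144.1  92.8] delta [-0.12 -0.05  2.38] n 1.0
twist [ 0.004 -0.    -0.001] n 1.0
```

>>> move_arm(rows=[{"delta_pos":[0,0,0.8],"twist":[0,0,0],"fingers":-1},{"delta_pos":[0,0,1.5],"twist":[0,0,0],"fingers":-1},{"delta_pos":[0,0,1.9],"twist":[0,0,0],"fingers":-1},{"delta_pos":[0,0,2.2],"twist":[0,0,0],"fingers":-1},{"delta_pos":[0,0,2.2],"twist":[0,0,0],"fingers":-1},{"delta_pos":[0,0,2.2],"twist":[0,0,0],"fingers":-1}])

```text
time_s: 24.6
position: [525.7, 143.8, 71.0]
eef_rot: [-0.0, 0.672, 0.741, -0.0]
ft_force: [-7.0, -1.4, 16.7]
width: 0.3
grip_force: 8.7
```

>>> move_arm(rows=[{"delta_pos":[0.0,0,0.1],"twist":[0,0,0],"fingers":-1},{"delta_pos":[0.0,0,0.1],"twist":[0,0,0],"fingers":-1}])

```text
time_s: 24.85
position: [525.7, 143.8, 70.9]
eef_rot: [-0.0, 0.672, 0.741, -0.0]
ft_force: [-9.0, -2.0, 22.9]
width: 0.9
grip_force: 11.7
```

Force rises with no further motion, so the bar is against its stop. I'll lift off and re-check.

>>> move_arm(rows=[{"delta_pos":[0,0,-2],"twist":[0,0,0],"fingers":-1},{"delta_pos":[0,0,-7],"twist":[0,0,0],"fingers":-1},{"delta_pos":[0,0,-13],"twist":[0,0,0],"fingers":-1},{"delta_pos":[0,0,-15],"twist":[0,0,0],"fingers":-1},{"delta_pos":[0,0,-15],"twist":[0,0,0],"fingers":-1},{"delta_pos":[0,0,-15],"twist":[0,0,0],"fingers":-1}])

```text
time_s: 25.6
position: [524.5, 143.5, 215.8]
eef_rot: [-0.001, 0.672, 0.741, -0.001]
ft_force: [-0.8, -0.2, -0.6]
width: 0.1
grip_force: 0.0
```

```bash
python3 - <<'E'
from h import *
c=env.read_camera("wrist");P=cloud(c);print(env.read_state()["position"])
a=np.radians(5.6);ex=np.array([np.cos(a),np.sin(a)]);ey=np.array([-ex[1],ex[0]])
q=P[...,:2]-[523.4,180.2];A=q@ex;B=q@ey;Z=P[...,2]
for lo,hi in((-100,-60),(-52,-24),(-10,20),(30,60),(70,95)):
    m=(abs(A)<12)&(B>lo)&(B<hi)&(Z>60)&(Z<90);print("bar",lo,hi,m.sum(),np.percentile(Z[m],[50,90]).round(1),np.median(A[m]).round(1))
for k in range(10,80,10):
    m=(abs(A-k)<4)&(B>90)&(B<125)&(Z>50)&(Z<90);n=(abs(A-k)<4)&(B<-90)&(B>-125)&(Z>50)&(Z<90)
    print("arm",k,[np.percentile(Z[w],85).round(1) if w.sum()>3 else None for w in(m,n)])
for L in(-75,0,75):
    z=Z[(abs(A)<13)&(abs(A)>8)&(abs(B-L)<12)&(Z>45)&(Z<62)];print(L,np.median(z).round(1) if len(z) else None)
E
```

```text
[524.23246081 143.40291905 215.28067739]
bar -100 -60 418 [66.5 67.9] 0.0
bar -52 -24 448 [68.4 69.7] -0.1
bar -10 20 385 [66.7 68. ] -0.1
bar 30 60 433 [66.6 67.8] -0.2
bar 70 95 449 [66.5 67.9] -0.3
arm 10 [np.float64(67.7), np.float64(65.7)]
arm 20 [np.float64(67.7), np.float64(65.4)]
arm 30 [np.float64(67.6), np.float64(67.6)]
arm 40 [np.float64(67.6), np.float64(67.7)]
arm 50 [np.float64(67.6), np.float64(67.7)]
arm 60 [np.float64(67.7), np.float64(67.7)]
arm 70 [np.float64(70.9), np.float64(70.8)]
-75 55.2
0 55.2
75 55.1
```

The arms and bar are now level (67.7 mm along their length), all three studs are still home, and the robot is clear. Handing in.

```bash
python3 - <<'E'
from plant import env
print(env.close_job())
E
```

```text
the job is handed in; nothing more can be done
None
```

The three studs are home in their matching gauges, flats up, the keeper is fully down and released, and the job is handed in after about 26 s of robot time; no verdict came back.

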